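# Stack uneven cheese offcuts on the portion scale

### The arm

A 6-joint arm with a two-finger parallel gripper is mounted at the origin on the work surface. World frame = base frame: x ahead of the robot, y to its left, z up, the work surface at z = 0. Lengths are in mm, angles in rad, forces in N, time in s.
With the tool pointing down it reaches from about 275 to 750 mm from the base axis. Payload 10.2 kg.
Tool frame: the origin (TCP) lies midway between the tips of the shut fingers; the grasp point (between the pads) lies 19 mm behind it; y points along the fingers, z is the direction in which the jaws open and shut, and the axes are right-handed (so a half turn about y gives the same grasp; the last joint's range is limited). The gripper opens to 85 mm and grips with 20 to 120 N. Pads are 22 mm wide; open, the fingers measure 114 mm over their backs; the gripper's body (76 mm by 85 mm) begins 54 mm behind the grasp point. The pads swing forward as they close: fully open they stand 13 mm farther back than shut.
Start: joints at [-1.337, 0.313, 1.498, -0, 1.331, -0.223], TCP at [231.555, -471.183, 231.294] pointing down, gripper open.
Joint ranges: [-2.94, 2.94], [-0.97, 2.17], [0.19, 2.56], [-1.23, 4.37], [0.02, 3.11], [-2.88, 2.88]. Speed limits (rad/s): [2.39, 2.39, 3.01, 3.14, 3.14, 3.14].

### API

Orientations are given as a unit quaternion [w, x, y, z].
In Python, from rig import ctrl gives the robot as it stands.
- The arm moves only by the shell command python3 -m inch 'ROWS' [OPENING] [FORCE]. ROWS is JSON, one flat list of numbers, 6 for each row, row after row: the shift along the tool's x, y, z in cm, then the turn, a rotation vector about the tool's x, y, z in rad. A call has 1 to 8 rows; each row is the pose to reach, as a shift and turn from the pose commanded when the call began, along the tool's axes at that moment; what a row does not reach only later rows make up. A row lasts 1/12 s, in which the tool goes at most 41.7 mm and 7.16 degrees, less where a joint would pass 70% of its speed; a pose out of reach is approached as far as the arm can. A call with a gripper value outside its range is refused whole. OPENING is the gripper command: -1 is fully open, 1 is shut, values between are in proportion, set as the call begins (- or left out, the last holds). The fingers move at their own pace and stop on an object; FORCE is the grip in N (left out, the last holds). Time passes only in rows, so rows that repeat a pose let the fingers close. It gives the time, the measured TCP pose, the force and the opening at its end, in the units of the state.
- ctrl.sense(): the state, without advancing time (a new reading comes with each control period).
- ctrl.capture(name): name is "scene" or "top" or "wrist"; returns the picture (384x512x3 uint8, red, green, blue); there is no depth.
- ctrl.get_calibration(name): a dict with "fx", "fy", "cx", "cy" (pixels), "world_to_cam" (4x4, takes a point from world to camera coordinates). Camera axes: x right, y down, z forward; pixel columns grow to the right and rows downward; lengths in mm; the calibration is good to about 2 mm. A picture is of the moment at which its call begins: read the wrist's pose just before it. get_calibration takes no time and is no camera call; for the wrist camera it gives the pose at the moment of the call.
- ctrl.finish_job(): hands the job in, once; it reports no verdict.
Trained networks look in the newest picture that a camera, given by its name, has taken for a name from the list of things; names that differ only in an ending like _2 or _b are one class to them, and where a whole thing is asked for, a point or a joint stands for the part that bears it (a point fixed in the world has none). Each returns a list of dicts, best first, with "score" (0 to 1); they miss things now and then, are a little off and sometimes report something else, mostly with a low value. They report only what shows in the picture. A call takes as long as a camera call.
- ctrl.search_frame(thing, camera): "uv" ([column, row] in pixels, amid what is visible of it).
The state is a dict: "time_s": time; "joints": joint angles; "dq": joint speeds; "tau": joint torques, N m; "eef_pos": TCP position; "ee_rot": TCP orientation; "force": force on the tool from outside, world axes, zero at the start; "wrist_torque": the same for the moment, N m; "grip_width": opening from 0.0 (shut) to 1.0 (fully open).
Only numpy, scipy, OpenCV 4.12 (cv2) and the standard library are available. Lean on these libraries where they do the work, as an engineer would, in place of code of your own. Each camera call takes 0.05 s, during which the arm holds its last target.

### The job

Stack the orange and then the white cheese offcut on the yellow one already on the scale, so that all three can be weighed together; turn each so that its thick rind end lies on the low side of what it rests on, and the finished stack has a level top. Lower each gently without dropping it, let go, and then probe it with a light press of the fingertips down on the middle of its top to be sure it does not rock, before you go on. Leave the yellow offcut where it is, only the yellow one touching the scale, and do not disturb the gratins, jar, bowl, spatula or thermometer.

Things in the scene. Friction and masses are not known exactly. Their poses are not given: they have to be found in the camera images.
- scale_pan (a point): centre of the top of the round steel pan (156 mm across, level, springy: gives about 0.4 mm per newton pressed down, at most 6 mm) of a low white kitchen scale, housing 190 x 180 mm; the pan stands 58 mm above the table. z up; the readout is on the -x side. The scale is fixed to the table
- heel_center (a point): middle of the yellow cheese offcut, 16.5 mm above the centre of its flat underside. A rigid wedge 84 mm long (x) and 38 mm wide (y, flat parallel sides). x points from the bare thin end (23 mm thick) to the thick end with brown rind (43 mm), z is square to the underside, up. The flat top rises 14 degrees towards +x, 33 mm thick at the middle. Loose, flat on the pan, 115 g.
- heel_top (a point): middle of the top face of the yellow offcut; z is square to that top face (so it is vertical when the top is level), x runs up the face towards the rind end; it leans 14 degrees against the yellow offcut's own z
- orange_center (a point): middle of the orange cheese offcut, 15 mm above the centre of its flat underside. A rigid wedge 70 mm long (x) and 44 mm wide (y, flat parallel sides). x points from the bare thin end (26 mm thick) to the thick end with dark red rind (34 mm), z is square to the underside, up. The flat top rises 7 degrees towards +x, 30 mm thick at the middle. Loose, flat on the table, 100 g.
- orange_top (a point): middle of the top face of the orange offcut; z is square to that top face (so it is vertical when the top is level), x runs up the face towards the rind end; it leans 7 degrees against the orange offcut's own z. With the rind end over the yellow one's thin end, this top still falls 7 degrees, towards the yellow one's thin end
- white_center (a point): middle of the white cheese offcut, 14 mm above the centre of its flat underside. A rigid wedge 62 mm long (x) and 48 mm wide (y, flat parallel sides). x points from the bare thin end (24 mm thick) to the thick end with grey rind (32 mm), z is square to the underside, up. The flat top rises 7 degrees towards +x, 28 mm thick at the middle. Loose, flat on the table, 85 g.
- white_top (a point): middle of the top face of the white offcut; z is square to that top face (so it is vertical when the top is level), x runs up the face towards the rind end; it leans 7 degrees against the white offcut's own z. It is level when the white rind end also lies over the yellow one's thin end
- scale: the scale; origin on the table under the middle of its housing
- heel: the yellow offcut; origin at the centre of its underside
- orange: the orange offcut; origin at the centre of its underside
- white: the white offcut; origin at the centre of its underside
- case_a: oval white pleated baking case with a browned gratin, 112 x 62 x 40 mm high, loose bystander; origin under its centre
- case_b: a second such gratin, bystander
- case_c: a third such gratin, bystander, at the robot's right
- pepper_jar: dark jar with steel cap, 52 mm across, 100 mm high, bystander; origin under its centre
- prep_bowl: steel bowl, 110 mm across, 50 mm high, bystander; origin under its centre
- spatula: black-handled spatula lying flat, under 320 mm long, at the robot's left, bystander; origin under its middle
- probe: white food thermometer, 90 x 30 x 20 mm body with a 120 mm steel needle, lying beyond the middle, bystander; origin under the body near the needle

How it is judged:
By the outcome, as a careful person would: the job done as asked, in the order asked, and still so for the second after the job is handed in, with the robot touching nothing.
It also fails if it takes over 59 s, if anything falls off the work surface, if the arm or the gripper's body presses on something with over 40 N, if the wrist force passes 120 N, or if a joint passes its speed limit or range.

## Working session

There is one attempt and no reset: what is moved stays moved. The work goes in short steps, Python scripts to look and compute and a shell command to move; the robot and the scene stay as the last step left them, time stands still between calls to the robot, and variables do not carry over. Pictures are saved under pics/ and viewed, and the job is handed in when it is done.

```bash
ls; mkdir -p pics; python3 - <<'E'
from rig import ctrl
import cv2
s=ctrl.sense();print(s)
for n in("scene","top","wrist"):
    im=ctrl.capture(n);cv2.imwrite(f"pics/{n}0.png",im[:,:,::-1])
    print(n,ctrl.get_calibration(n))
    for t in("heel","orange","white","scale_pan","heel_top","orange_top","white_top","orange_center"):
        if n!="wrist":print(t,[(r['uv'],r['score']) for r in ctrl.search_frame(t,n)][:2])
print(ctrl.sense()['time_s'])
E
```

```text
pics
{'time_s': 0.0, 'joints': array([-1.33742538e+00,  3.13425601e-01,  1.49845004e+00, -4.83499931e-06,
        1.33097457e+00, -2.23383961e-01]), 'dq': array([ 7.75306959e-04, -1.26160288e-04, -3.42822799e-06,  4.57949929e-04,
       -2.86691060e-05, -6.60384204e-05]), 'tau': array([ 1.16278465e-03, -4.12264359e+01, -2.59747678e+01, -1.13654767e-04,
        4.01874713e-03,  1.33593650e-05]), 'eef_pos': array([ 231.47965309, -470.92770019,  230.74267666]), 'ee_rot': array([ 0.16008362, -0.16009139,  0.68919114, -0.68830194]), 'force': array([-0.6137876 ,  0.32292011,  0.09583933]), 'wrist_torque': array([-0.01565047,  0.01646059, -0.01332755]), 'grip_width': 1.003000203301638}
scene {'fx': 466.5893546206038, 'fy': 466.5893546206038, 'cx': 254.62835865130006, 'cy': 190.37403046572828, 'world_to_cam': array([[ 4.74698860e-01,  8.80144192e-01, -2.68201010e-03,
        -2.80333051e+02],
       [ 6.42713664e-01, -3.48721207e-01, -6.82138304e-01,
        -3.18014740e+02],
       [-6.01315341e-01,  3.22086510e-01, -7.31218258e-01,
         1.72386459e+03],
       [ 0.00000000e+00,  0.0000
[... 975 characters left out ...]
ite [([174.7, 242.5], 0.69), ([227.0, 146.6], 0.29)]
scale_pan [([347.0, 228.8], 0.56)]
heel_top [([359.1, 226.5], 0.9)]
orange_top [([254.7, 223.3], 0.89)]
white_top [([174.7, 239.8], 0.8)]
orange_center [([255.7, 227.7], 0.57)]
wrist {'fx': 273.20651909047524, 'fy': 273.20651909047524, 'cx': 253.0949662688851, 'cy': 187.762240134054, 'world_to_cam': array([[ 4.41489501e-01, -8.97266389e-01,  2.19058721e-04,
        -5.25925438e+02],
       [-8.65464176e-01, -4.25777143e-01,  2.63980272e-01,
        -3.36521191e+01],
       [-2.36767355e-01, -1.16734106e-01, -9.64528055e-01,
         3.77687743e+02],
       [ 0.00000000e+00,  0.00000000e+00,  0.00000000e+00,
         1.00000000e+00]])}
0.95
```

View pics/scene0.png

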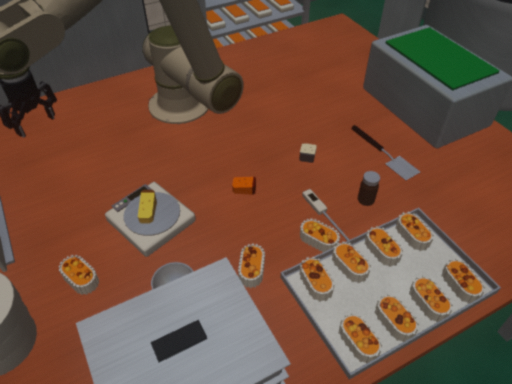

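View pics/top0.png

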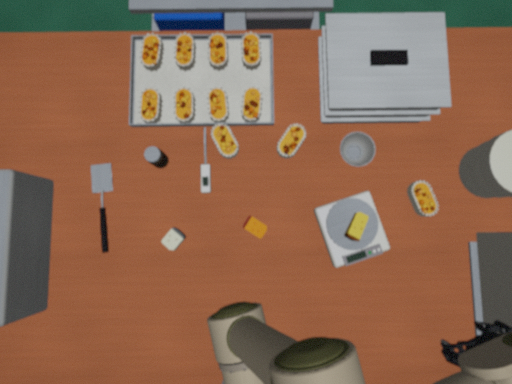

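View pics/wrist0.png

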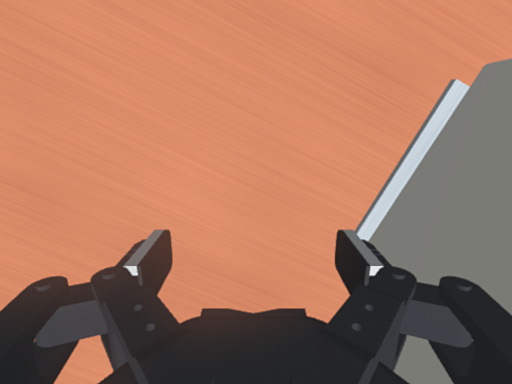

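```bash
python3 - <<'E'
import cv2
im=cv2.imread('pics/top0.png')
c=im[180:300,140:400];cv2.imwrite('pics/topz.png',cv2.resize(c,None,fx=3,fy=3,interpolation=cv2.INTER_CUBIC))
im=cv2.imread('pics/scene0.png')
c=im[130:280,80:350];cv2.imwrite('pics/scenez.png',cv2.resize(c,None,fx=2.9,fy=2.9,interpolation=cv2.INTER_CUBIC))
E
```

```text
(no output)
```

View pics/topz.png

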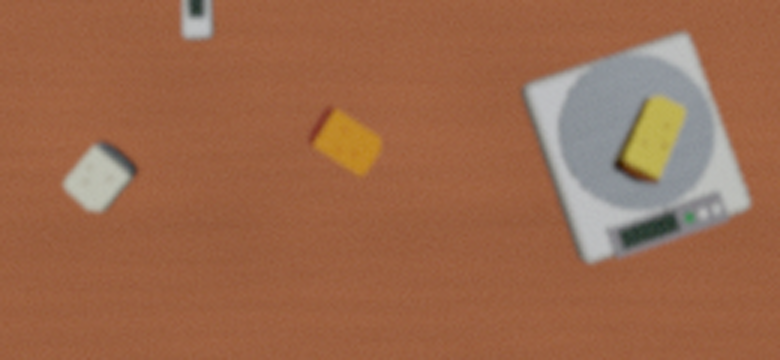

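View pics/scenez.png

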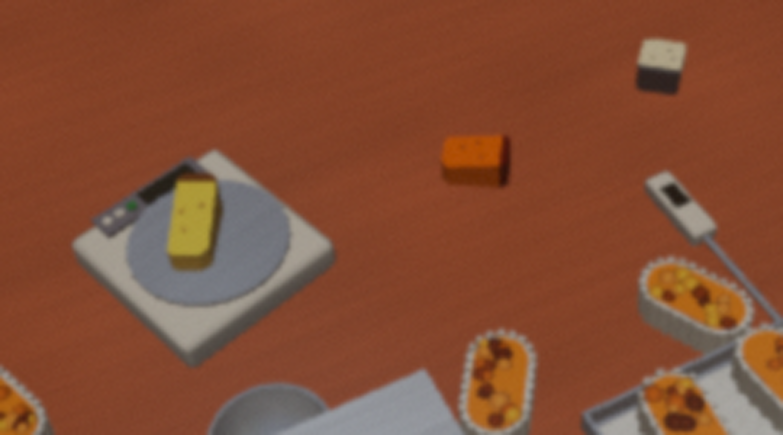

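The scene picture shows yellow on the scale (147,207), orange (244,185) and white (308,152). In the top picture they are at (358,226), (255,227) and (173,239). From that view, yellow's rind points −x/+y, orange's +x/+y and white's +x/−y. Next I'll fit the wedge models to the pictures.

```bash
cat > h.py <<'E'
import numpy as np, cv2
from scipy.optimize import minimize
from scipy.spatial.transform import Rotation as R
D=dict(heel=(84,38,23,43,57.6),orange=(70,44,26,34,0),white=(62,48,24,32,0))
def verts(n):
    L,W,a,b,_=D[n]
    return np.array([[-L/2,-W/2,0],[L/2,-W/2,0],[L/2,W/2,0],[-L/2,W/2,0],[-L/2,-W/2,a],[L/2,-W/2,b],[L/2,W/2,b],[-L/2,W/2,a]],float)
def proj(P,c):
    M=c['world_to_cam'];Q=P@M[:3,:3].T+M[:3,3]
    return np.c_[c['fx']*Q[:,0]/Q[:,2]+c['cx'],c['fy']*Q[:,1]/Q[:,2]+c['cy']]
def ray(uv,c,z):
    M=c['world_to_cam'];Rm=M[:3,:3];o=-Rm.T@M[:3,3]
    d=Rm.T@np.array([(uv[0]-c['cx'])/c['fx'],(uv[1]-c['cy'])/c['fy'],1])
    return o+d*(z-o[2])/d[2]
def mask(im,n):
    h=cv2.cvtColor(im,cv2.COLOR_RGB2HSV).astype(int);H,S,V=h[...,0],h[...,1],h[...,2]
    if n=='heel': m=(H>=22)&(H<=34)&(S>90)&(V>60)
    if n=='orange': m=(H>=9)&(H<=22)&(S>215)&(V>110)
    if n=='white': m=(S<75)&(V>95)
    return m.astype(np.uint8)
def model(p,n,z0):
    c,s=np.cos(p[2]),np.sin(p[2]);V=verts(n)
    return V@np.array([[c,s,0],[-s,c,0],[0,0,1]])+[p[0],p[1],z0]
def render(p,n,c,box,z0,S=6):
    u=(proj(model(p,n,z0),c)-[box[0],box[1]]+.5)*S
    m=np.zeros(((box[3]-box[1])*S,(box[2]-box[0])*S),np.uint8)
    cv2.fillPoly(m,[np.round(cv2.convexHull(u.astype(np.float32))[:,0]*16).astype(np.int32)],1,shift=4)
    f=u[[1,2,6,5]]
    area=cv2.contourArea(f.astype(np.float32),True)
    V=model(p,n,z0);M=c['world_to_cam'];cam=-M[:3,:3].T@M[:3,3]
    if (cam-V[1])@np.array([np.cos(p[2]),np.sin(p[2]),0])>0:
        cv2.fillPoly(m,[np.round(f*16).astype(np.int32)],0,shift=4)
    return cv2.resize(m.astype(np.float32),None,fx=1/S,fy=1/S,interpolation=cv2.INTER_AREA)
def fit(im,c,n,uv,p0,r,z0=None):
    z0=D[n][4] if z0 is None else z0
    m=mask(im,n);k,lab,st,ce=cv2.connectedComponentsWithStats(m)
    best=min(range(1,k),key=lambda i:np.hypot(*(ce[i]-uv))-st[i,4]**.5)
    m=(lab==best).astype(np.float32)
    cn,_=cv2.findContours(m.astype(np.uint8),cv2.RETR_EXTERNAL,cv2.CHAIN_APPROX_NONE);cv2.drawContours(m,cn,-1,1,-1)
    x0,y0=max(0,int(uv[0]-r)),max(0,int(uv[1]-r));box=(x0,y0,min(512,int(uv[0]+r)),min(384,int(uv[1]+r)))
    mm=m[box[1]:box[3],box[0]:box[2]]
    f=lambda p:np.abs(cv2.GaussianBlur(render(p,n,c,box,z0),(0,0),1)-cv2.GaussianBlur(mm,(0,0),1)).sum()/mm.sum()
    res=None
    for dy in(-.3,0,.3):
        q=minimize(f,[p0[0],p0[1],p0[2]+dy],method='Nelder-Mead',options=dict(initial_simplex=np.array([p0,p0,p0,p0])+[0,0,dy]+np.array([[0,0,0],[10,0,0],[0,10,0],[0,0,.2]]),maxiter=200))
        if res is None or q.fun<res.fun:res=q
    return res.x,res.fun
def save(im,c,name,ps):
    im=im[:,:,::-1].copy()
    for n,p,z0 in ps:
        u=proj(model(p,n,z0),c)
        for a,b in((0,1),(1,2),(2,3),(3,0),(4,5),(5,6),(6,7),(7,4),(0,4),(1,5),(2,6),(3,7)):
            cv2.line(im,tuple(np.round(u[a]*16).astype(int)),tuple(np.round(u[b]*16).astype(int)),(255,0,255) if {a,b}!={5,6} else (0,0,255),1,cv2.LINE_AA,4)
    cv2.imwrite(name,im)
E
python3 - <<'E'
from h import *
from rig import ctrl
for cam in('top','scene'):
    im=cv2.imread(f'pics/{cam}0.png')[:,:,::-1].copy();c=ctrl.get_calibration(cam)
    out=[]
    for n,uv,yaw in(('heel',(358,226),2.7),('orange',(255,227),.6),('white',(173,239),-.7)):
        if cam=='scene': uv=dict(heel=(147,207),orange=(244,185),white=(308,152))[n]
        w=ray(uv,c,D[n][4]+28);p,e=fit(im,c,n,uv,np.array([w[0],w[1],yaw]),26)
        print(cam,n,p.round(3),np.degrees(p[2]).round(1),e.round(3));out.append((n,p,D[n][4]))
    save(im,c,f'pics/{cam}_fit.png',out)
    a=cv2.imread(f'pics/{cam}_fit.png');b=a[180:300,140:400] if cam=='top' else a[130:280,80:350]
    cv2.imwrite(f'pics/{cam}_fitz.png',cv2.resize(b,None,fx=2.9,fy=2.9))
s=ctrl.sense();q=s['ee_rot'];print(R.from_quat(q[[1,2,3,0]]).as_matrix().round(3))
E
```

```text
top heel [ 495.778 -287.828    2.546] 145.9 0.271
top orange [4.92318e+02 1.18530e+01 3.00000e-01] 17.2 inf
top white [459.601 266.449  -0.727] -41.7 0.073
scene heel [ 475.408 -280.663    2.745] 157.3 0.413
scene orange [ 4.92078e+02  1.13840e+01 -1.82000e-01] -10.4 0.368
scene white [458.879 267.374  -0.641] -36.7 0.255
[[-0.897  0.     0.441]
 [-0.441 -0.    -0.897]
 [ 0.    -1.     0.   ]]h.py:42: RuntimeWarning: divide by zero encountered in scalar divide
  f=lambda p:np.abs(cv2.GaussianBlur(render(p,n,c,box,z0),(0,0),1)-cv2.GaussianBlur(mm,(0,0),1)).sum()/mm.sum()
  np.max(np.abs(fsim[0] - fsim[1:])) <= fatol):
```

View pics/top_fitz.png

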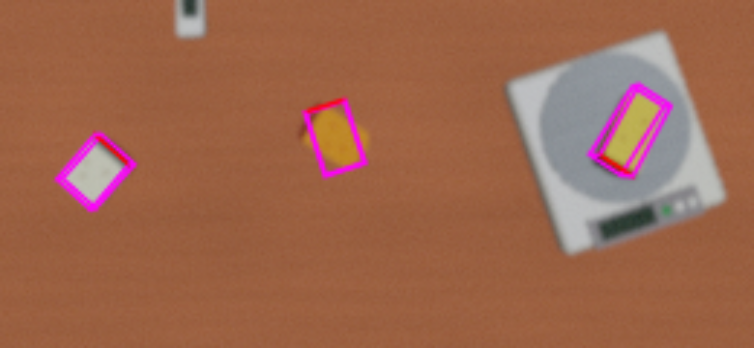

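View pics/scene_fitz.png

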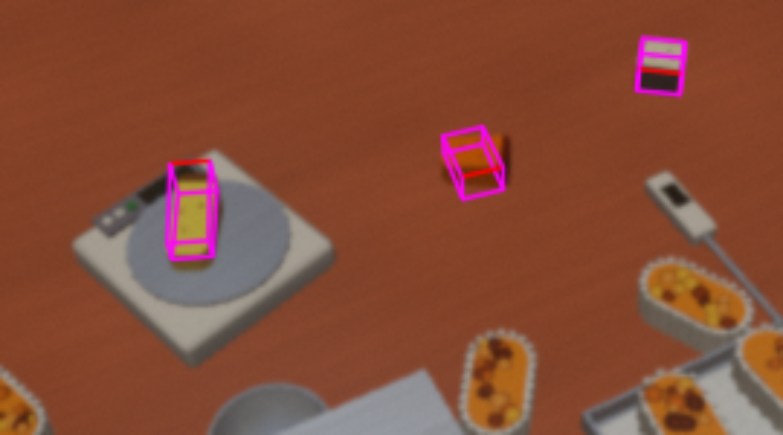

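```bash
cat >> h.py <<'E'
def tool(s):
    q=np.array(s['ee_rot']);return R.from_quat(q[[1,2,3,0]]).as_matrix(),np.array(s['eef_pos'])
def Rdown(yaw,tilt=0):
    # tool x horizontal at yaw(deg), y down; tilt: rotation about tool z (deg)
    a=np.radians(yaw);x=np.array([np.cos(a),np.sin(a),0]);y=np.array([0,0,-1.]);z=np.cross(x,y)
    return np.c_[x,y,z]@R.from_rotvec([0,0,np.radians(tilt)]).as_matrix()
def delta(s,Rt,pt):
    Rc,pc=tool(s);sh=Rc.T@(np.array(pt)-pc)/10;rv=R.from_matrix(Rc.T@Rt).as_rotvec()
    n=max(np.linalg.norm(sh)*10/41.7,np.degrees(np.linalg.norm(rv))/7.16)
    print('shift cm',sh.round(2).tolist(),'rotvec',rv.round(3).tolist(),'rows>=',round(n,1))
def camrel(s,c):
    Rc,pc=tool(s);M=c['world_to_cam'];Rw=M[:3,:3].T;o=-Rw@M[:3,3]
    return Rc.T@(o-pc),Rc.T@Rw
CR=np.array([0,0,0.])
def viewpose(s,c,tgt,yaw,dist):
    o,Rr=camrel(s,c);Rt=Rdown(yaw);f=Rt@Rr[:,2]
    pt=np.array(tgt)-f*dist-Rt@o
    delta(s,Rt,pt);print('tcp',pt.round(1))
E
python3 - <<'E'
from h import *
from rig import ctrl
s=ctrl.sense();c=ctrl.get_calibration('wrist')
print(camrel(s,c)[0].round(1));print(camrel(s,c)[1].round(3))
viewpose(s,c,(485,-285,80),-150,230)
E
```

```text
[ -67.5 -142.     0.8]
[[-0.     0.965  0.264]
 [-0.    -0.264  0.965]
 [ 1.     0.     0.   ]]
shift cm [-30.28, 7.14, -5.57] rotvec [-0.0, -0.067, 0.0] rows>= 7.6
tcp [ 478.7 -287.6  159.9]
```

```bash
python3 -m inch '[-30.3,5.5,-5.6,0,0,0,-30.3,5.5,-5.6,0,0,0,-30.3,5.5,-5.6,0,0,0,-30.3,5.5,-5.6,0,0,0,-30.3,5.5,-5.6,0,0,0,-30.3,5.5,-5.6,0,0,0,-30.3,5.5,-5.6,0,0,0,-30.3,5.5,-5.6,0,0,0]' && python3 -m inch '[0,0,0,0,0,0,0,0,0,0,0,0]'; python3 - <<'E'
from h import *
from rig import ctrl
s=ctrl.sense();c=ctrl.get_calibration('wrist')
im=ctrl.capture('wrist');cv2.imwrite('pics/w1.png',im[:,:,::-1])
print(s['eef_pos'],s['force'],s['time_s'],proj(np.array([[485,-285,90.]]),c))
E
```

```text
time_s: 1.62
eef_pos: [481.3, -284.2, 175.5]
ee_rot: [0.161, -0.161, 0.689, -0.688]
force: [0.4, -0.6, -0.3]
grip_width: 0.997
time_s: 1.78
eef_pos: [479.3, -286.5, 176.0]
ee_rot: [0.161, -0.161, 0.689, -0.688]
force: [-0.1, 0.4, -0.6]
grip_width: 1.004
[ 479.2819862  -286.5233208   175.96114891] [-0.08983952  0.35833148 -0.64071625] 1.7833 [[253.47183604 186.94932363]]
```

View pics/w1.png

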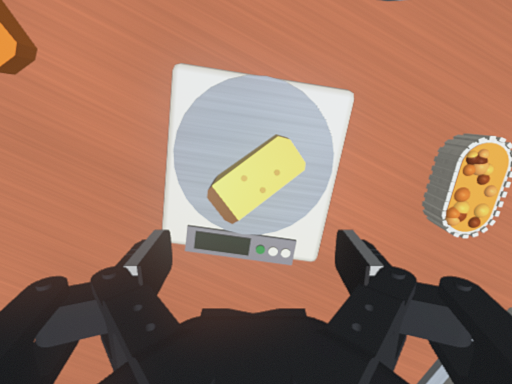

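The wrist picture shows the yellow offcut at about (258,180), with its rind at lower left (225,205). The pan is around (254,155) and gratin case_c is well clear at right. Next step is the fit.

```bash
python3 - <<'E'
from h import *
import h
from rig import ctrl
im=cv2.imread('pics/w1.png')[:,:,::-1].copy();c=ctrl.get_calibration('wrist')
hs=cv2.cvtColor(im,cv2.COLOR_RGB2HSV)
for u,v in((258,180),(275,150),(295,152),(225,200),(215,195),(240,165),(15,45),(30,50)):print((u,v),hs[v,u],im[v,u])
m=mask(im,'heel');m[:,:170]=0;print(m.sum())
cv2.imwrite('pics/m.png',np.hstack([cv2.resize(im[110:250,160:340,::-1],None,fx=2.2,fy=2.2),cv2.cvtColor(cv2.resize(m[110:250,160:340]*255,None,fx=2.2,fy=2.2),cv2.COLOR_GRAY2BGR)]))
p,e=fit(im,c,'heel',(258,178),np.array([485,-285,2.6]),65);print(p,np.degrees(p[2]),e)
save(im,c,'pics/f.png',[('heel',p,57.6)]);a=cv2.imread('pics/f.png')[110:250,160:340];cv2.imwrite('pics/f.png',cv2.resize(a,None,fx=4,fy=4))
E
```

```text
(258, 180) [ 29 104 234] [234 232 139]
(275, 150) [ 29 106 233] [233 229 136]
(295, 152) [ 28 110 234] [234 227 133]
(225, 200) [ 30  97 236] [235 236 146]
(215, 195) [ 14 112 160] [160 122  90]
(240, 165) [ 30 102 234] [234 234 140]
(15, 45) [ 14 191 230] [230 141  58]
(30, 50) [ 12 189 120] [120  68  31]
4157
[ 491.54603803 -285.42125629    2.65709378] 152.24025933124219 0.19434501230716705
```

View pics/f.png

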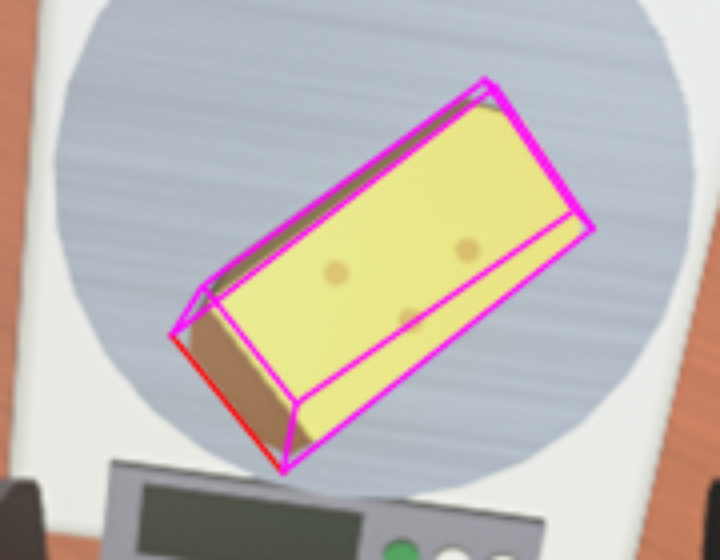

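View pics/m.png

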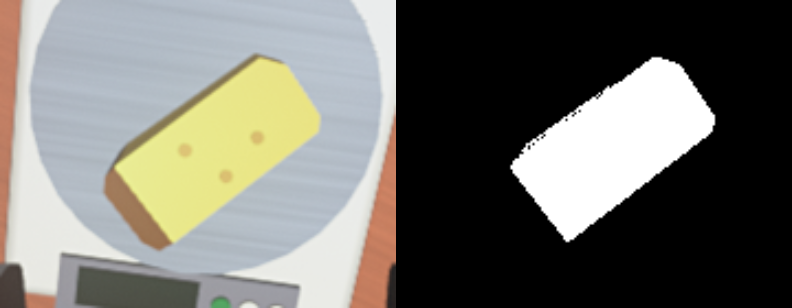

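```bash
cat >> h.py <<'E'
CH=5.
def hullv(n,ch=None):
    ch=CH if ch is None else ch
    L,W,a,b,_=D[n];k=(b-a)/L;l,w=L/2,W/2
    P=[(l,w-ch),(l-ch,w),(-l+ch,w),(-l,w-ch),(-l,-w+ch),(-l+ch,-w),(l-ch,-w),(l,-w+ch)]
    return np.array([(x,y,0) for x,y in P]+[(x,y,(a+b)/2+k*x) for x,y in P])
def model(p,n,z0,V=None):
    c,s=np.cos(p[2]),np.sin(p[2]);V=hullv(n) if V is None else V
    return V@np.array([[c,s,0],[-s,c,0],[0,0,1]])+[p[0],p[1],z0]
def render(p,n,c,box,z0,S=6):
    u=(proj(model(p,n,z0),c)-[box[0],box[1]]+.5)*S
    m=np.zeros(((box[3]-box[1])*S,(box[2]-box[0])*S),np.uint8)
    cv2.fillPoly(m,[np.round(cv2.convexHull(u.astype(np.float32))[:,0]*16).astype(np.int32)],1,shift=4)
    return cv2.resize(m.astype(np.float32),None,fx=1/S,fy=1/S,interpolation=cv2.INTER_AREA)
def save(im,c,name,ps,crop=None,k=4):
    im=im[:,:,::-1].copy()
    x0,y0,x1,y1=crop or (0,0,512,384)
    im=cv2.resize(im[y0:y1,x0:x1],None,fx=k,fy=k,interpolation=cv2.INTER_CUBIC)
    for n,p,z0 in ps:
        u=(proj(model(p,n,z0),c)-[x0,y0]+.5)*k
        for i in range(8):
            for a,b in((i,(i+1)%8),(8+i,8+(i+1)%8),(i,8+i)):
                cv2.line(im,tuple(np.round(u[a]*16).astype(int)),tuple(np.round(u[b]*16).astype(int)),(0,0,255) if a in(7,15,6,14) and b!=a+8 and b!=a-8 else (255,0,255),1,cv2.LINE_AA,4)
    cv2.imwrite(name,im)
def fitm(m,c,n,uv,p0,r,z0=None):
    z0=D[n][4] if z0 is None else z0
    k,lab,st,ce=cv2.connectedComponentsWithStats(m.astype(np.uint8))
    m=(lab==lab[int(uv[1]),int(uv[0])]).astype(np.uint8)
    m=cv2.morphologyEx(m,cv2.MORPH_CLOSE,np.ones((5,5),np.uint8)).astype(np.float32)
    x0,y0=max(0,int(uv[0]-r)),max(0,int(uv[1]-r));box=(x0,y0,min(512,int(uv[0]+r)),min(384,int(uv[1]+r)))
    mm=m[box[1]:box[3],box[0]:box[2]]
    f=lambda p:np.abs(cv2.GaussianBlur(render(p,n,c,box,z0),(0,0),1)-cv2.GaussianBlur(mm,(0,0),1)).sum()/mm.sum()
    res=None;p0=np.array(p0,float)
    for dy in(-.3,0,.3):
        q=minimize(f,p0,method='Nelder-Mead',options=dict(initial_simplex=np.array([p0]*4)+[0,0,dy]+np.array([[0,0,0],[10,0,0],[0,10,0],[0,0,.2]]),maxiter=200))
        if res is None or q.fun<res.fun:res=q
    return res.x,res.fun
E
python3 - <<'E'
from h import *
import h
from rig import ctrl
im=cv2.imread('pics/w1.png')[:,:,::-1].copy();c=ctrl.get_calibration('wrist')
hs=cv2.cvtColor(im,cv2.COLOR_RGB2HSV).astype(int)
m=((hs[...,0]<50)&(hs[...,1]>45)).astype(np.uint8);v,u=np.mgrid[:384,:512];m[(u<185)|(u>325)|(v<100)|(v>223)]=0
for ch in(0,5,8):
    h.CH=ch
    for z in (57.6,):
        p,e=fitm(m,c,'heel',(258,178),np.array([487,-285,2.6]),65,z);print(ch,p,np.degrees(p[2]),e)
    save(im,c,f'pics/f{ch}.png',[('heel',p,57.6)],(160,110,340,250))
# pan centre
pm=(np.abs(hs[...,0]-108)<15)&(hs[...,1]>20)&(hs[...,1]<80)&(hs[...,2]>120);pm[225:]=0
k,lab,st,ce=cv2.connectedComponentsWithStats(pm.astype(np.uint8));i=lab[100,255];print(st[i])
pts=cv2.findContours((lab==i).astype(np.uint8),cv2.RETR_EXTERNAL,cv2.CHAIN_APPROX_NONE)[0][0][:,0]
W=np.array([ray(q,c,58) for q in cv2.convexHull(pts)[:,0]])[:,:2]
print(cv2.fitEllipse(W.astype(np.float32)))
E
```

```text
0 [ 492.11099135 -285.40343353    2.64907377] 151.780746466087 0.0427602082490921
5 [ 492.19789011 -285.50222506    2.64418085] 151.50040316076857 0.02070707082748413
8 [ 492.15936012 -285.4319163     2.64243344] 151.40028355607964 0.02447677217423916
[  174    76   159   149 14316]
((500.0665588378906, -277.8989562988281), (152.20433044433594, 152.45693969726562), 152.64244079589844)
```

View pics/f5.png

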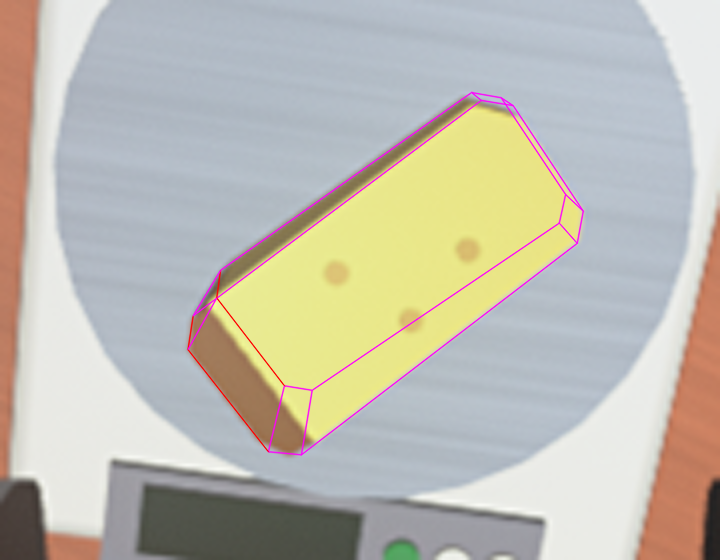

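Heel fit is (492.2, −285.5), yaw 151.5°, and the overlay matches closely. Orange next.

```bash
python3 - <<'E'
from h import *
from rig import ctrl
s=ctrl.sense();c=ctrl.get_calibration('wrist')
viewpose(s,c,(492,12,15),-125,230)
E
```

```text
shift cm [-13.78, 8.14, -26.02] rotvec [0.0, -0.503, 0.0] rows>= 7.3
tcp [487.4   6.9  94.9]
```

```bash
python3 -m inch '[-13.8,2,-26,0,-0.5,0,-13.8,2,-26,0,-0.5,0,-13.8,2,-26,0,-0.5,0,-13.8,3,-26,0,-0.5,0,-13.8,5,-26,0,-0.5,0,-13.8,7,-26,0,-0.5,0,-13.8,7,-26,0,-0.5,0,-13.8,7,-26,0,-0.5,0]' && python3 -m inch '[0,0,0,0,0,0,0,0,0,0,0,0]'; python3 - <<'E'
from h import *
from rig import ctrl
s=ctrl.sense();c=ctrl.get_calibration('wrist')
im=ctrl.capture('wrist');cv2.imwrite('pics/w2.png',im[:,:,::-1])
print(s['joints'].round(2),proj(np.array([[492,12,15.]]),c))
E
```

```text
time_s: 2.5
eef_pos: [486.4, 9.6, 104.7]
ee_rot: [0.325, -0.326, 0.628, -0.627]
force: [0.1, 0.1, 0.4]
grip_width: 1.004
time_s: 2.67
eef_pos: [488.0, 6.2, 106.6]
ee_rot: [-0.326, 0.326, -0.628, 0.628]
force: [0.3, -0.7, -0.0]
grip_width: 1.005
[-0.23  0.37  1.77 -0.    1.    0.39] [[251.67393468 183.35955237]]
```

View pics/w2.png

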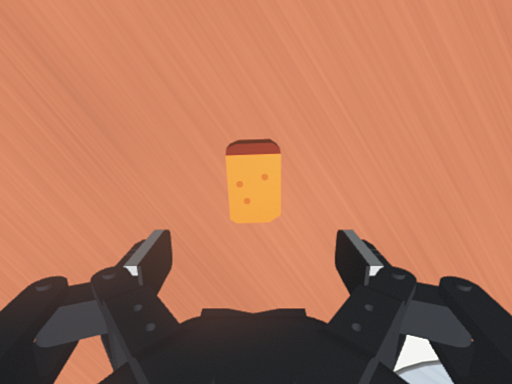

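Orange shows at (253,182), rind on the upper edge (253,148), already nearly aligned with the jaws.

```bash
python3 - <<'E'
from h import *
from rig import ctrl
im=cv2.imread('pics/w2.png')[:,:,::-1].copy();c=ctrl.get_calibration('wrist');s=ctrl.sense()
lab=cv2.cvtColor(im,cv2.COLOR_RGB2LAB).astype(float)
bg=np.median(lab[100:230,190:320].reshape(-1,3)[::1],0)
bg=np.median(np.r_[lab[100:130,190:320].reshape(-1,3),lab[100:240,190:215].reshape(-1,3),lab[100:240,295:320].reshape(-1,3)],0)
d=np.linalg.norm(lab-bg,axis=2);m=(d>19).astype(np.uint8);v,u=np.mgrid[:384,:512];m[(u<200)|(u>310)|(v<120)|(v>240)]=0
p,e=fitm(m,c,'orange',(253,182),[492,12,np.radians(55)],65);print(p,np.degrees(p[2]),e)
save(im,c,'pics/fo.png',[('orange',p,0)],(180,110,330,250))
cv2.imwrite('pics/mo.png',m*255)
E
```

```text
[495.45554123  12.52163037   0.9931264 ] 56.9019515126815 0.016736209392547607
```

View pics/fo.png

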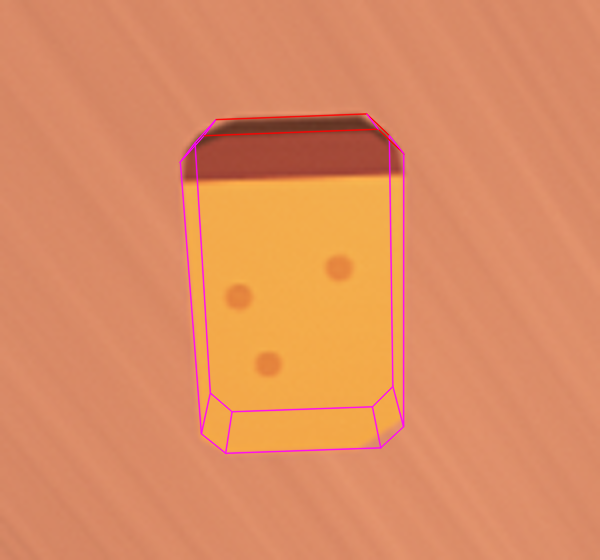

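```bash
python3 - <<'E'
from h import *
from rig import ctrl
s=ctrl.sense();delta(s,Rdown(56.9-180),(495.5,12.5,4))
E
```

```text
shift cm [-0.98, 10.3, 0.17] rotvec [-0.001, -0.037, -0.0] rows>= 2.5
```

```bash
python3 -m inch '[-0.98,3,0.17,0,-0.037,0,-0.98,6,0.17,0,-0.037,0,-0.98,9,0.17,0,-0.037,0,-0.98,10.3,0.17,0,-0.037,0,-0.98,10.3,0.17,0,-0.037,0,-0.98,10.3,0.17,0,-0.037,0]' && python3 -m inch '[0,0,0,0,0,0,0,0,0,0,0,0,0,0,0,0,0,0,0,0,0,0,0,0,0,0,0,0,0,0,0,0,0,0,0,0]' 1 40; python3 - <<'E'
from h import *
from rig import ctrl
s=ctrl.sense();Rc,p=tool(s);print(Rc.round(3))
im=ctrl.capture('wrist');cv2.imwrite('pics/w3.png',im[:,:,::-1])
E
```

```text
time_s: 3.22
eef_pos: [495.5, 12.5, 3.9]
ee_rot: [-0.337, 0.336, -0.622, 0.622]
force: [0.3, -0.1, -0.3]
grip_width: 1.002
time_s: 3.72
eef_pos: [495.6, 13.7, 4.4]
ee_rot: [-0.338, 0.337, -0.621, 0.622]
force: [-1.4, -0.6, 5.8]
grip_width: 0.504
[[-0.545  0.002  0.838]
 [-0.838 -0.001 -0.545]
 [-0.    -1.     0.002]]
```

View pics/w3.png

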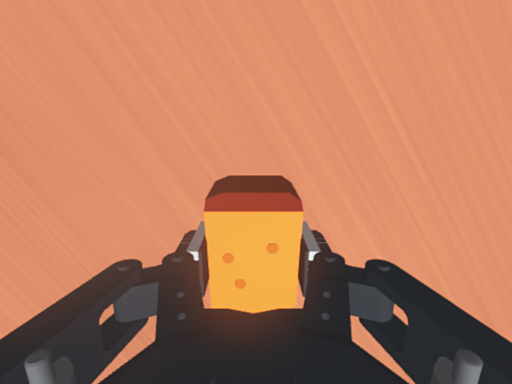

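Gripped: opening 0.504 is about 43 mm, and the wedge is square in the jaws with its rind away from the wrist. Now lift, turn and carry it to a hover 35 mm above the heel.

```bash
cat >> h.py <<'E'
def frame(yaw,tilt):  # tilt>0: x rises; returns tool R with tool x = up-slope dir at yaw
    return Rdown(yaw,-tilt)
HEEL=np.array([492.2,-285.5,57.6]);HY=151.5
def top1(): 
    return HEEL+[0,0,33]
E
python3 - <<'E'
from h import *
from rig import ctrl
s=ctrl.sense();Rt=frame(HY,14);n=-Rt[:,1];print(Rt.round(3))
delta(s,Rt,top1()+n*(4.4)+[0,0,35])
E
```

```text
[[-0.853 -0.213 -0.477]
 [ 0.463  0.115 -0.879]
 [ 0.242 -0.97   0.   ]]
shift cm [25.25, -12.53, 16.16] rotvec [-0.183, 1.483, -0.199] rows>= 12.1
```

```bash
python3 -m inch '[0,-3,0,0,0,0,0,-7,0,0,0,0,0,-11,0,0,0.12,0,2.5,-14,1.6,0,0.25,0,5.5,-14.5,3.5,0,0.37,0,8.5,-14.5,5.4,0,0.5,0,11.5,-14.5,7.4,0,0.62,0,14.5,-14.5,9.3,0,0.74,0]'; python3 - <<'E'
from h import *
from rig import ctrl
s=ctrl.sense();Rt=frame(HY,14);n=-Rt[:,1];print(s['grip_width'],s['force'])
delta(s,Rt,top1()+n*(4.4)+[0,0,35])
E
```

```text
time_s: 4.43
eef_pos: [493.6, -159.9, 148.9]
ee_rot: [-0.088, 0.087, -0.701, 0.702]
force: [0.8, -0.9, -1.0]
grip_width: 0.512
0.5120970504311149 [ 0.83728946 -0.8649169  -0.99301098]
shift cm [3.14, 1.91, 12.21] rotvec [-0.091, 0.742, -0.234] rows>= 6.3
```

```bash
python3 -m inch '[0.4,0,1.7,-0.01,0.1,-0.03,0.9,0,3.5,-0.03,0.21,-0.07,1.4,0.3,5.3,-0.04,0.32,-0.1,1.9,0.8,7.1,-0.05,0.43,-0.135,2.4,1.4,8.9,-0.067,0.54,-0.17,2.8,1.8,10.7,-0.08,0.65,-0.2,3.1,1.9,12.2,-0.091,0.742,-0.234,3.1,1.9,12.2,-0.091,0.742,-0.234]' && python3 -m inch '[0,0,0,0,0,0,0,0,0,0,0,0,0,0,0,0,0,0]'; python3 - <<'E'
from h import *
from rig import ctrl
s=ctrl.sense();Rt=frame(HY,14);n=-Rt[:,1];print(s['joints'].round(2),s['force'])
delta(s,Rt,top1()+n*(4.4)+[0,0,35])
im=ctrl.capture('wrist');cv2.imwrite('pics/w4.png',im[:,:,::-1])
im=ctrl.capture('scene');cv2.imwrite('pics/s4.png',cv2.resize(im[120:290,60:260,::-1],None,fx=3.5,fy=3.5))
E
```

```text
time_s: 5.1
eef_pos: [494.2, -286.9, 128.4]
ee_rot: [-0.258, 0.089, 0.701, -0.659]
force: [-0.5, 0.5, -2.0]
grip_width: 0.506
time_s: 5.35
eef_pos: [494.5, -283.3, 129.7]
ee_rot: [-0.254, 0.086, 0.702, -0.66]
force: [-1.0, -0.3, -0.8]
grip_width: 0.506
[-0.7   0.64  1.29 -0.05  1.45  1.37] [-1.01714506 -0.2556213  -0.76780435]
shift cm [-0.0, -0.02, 0.3] rotvec [-0.002, 0.007, 0.0] rows>= 0.1
```

View pics/w4.png

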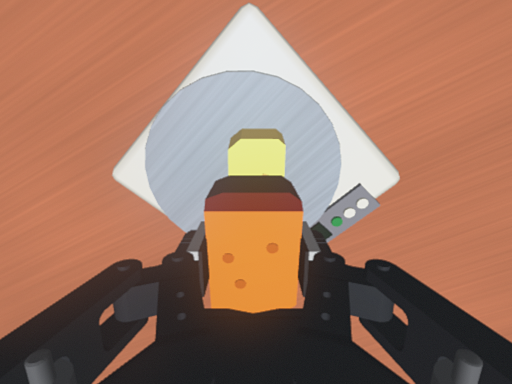

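View pics/s4.png

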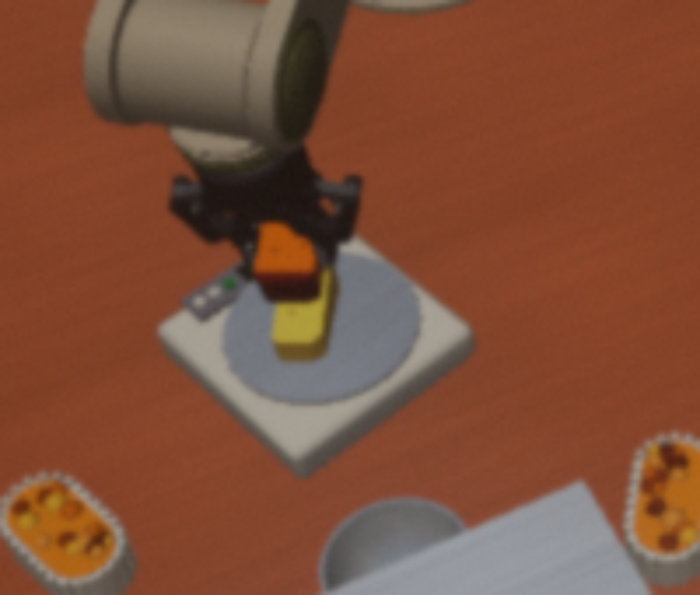

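The wrist view shows the heel's thin end at (257,155), under the orange rind end at (254,195). They are about 3 mm off laterally, which agrees with the 0.3 cm correction, so I'll lower it with that applied.

```bash
python3 -m inch '[-0.2,0.8,0.3,0,0.007,0,-0.45,1.8,0.3,0,0.007,0,-0.65,2.6,0.3,0,0.007,0,-0.65,2.6,0.3,0,0.007,0,-0.65,2.6,0.3,0,0.007,0]' ; python3 - <<'E'
from h import *
from rig import ctrl
s=ctrl.sense();Rt=frame(HY,14);n=-Rt[:,1];print(s['force'],s['wrist_torque'])
delta(s,Rt,top1()+n*(4.4))
E
```

```text
time_s: 5.87
eef_pos: [492.7, -286.6, 101.7]
ee_rot: [-0.258, 0.089, 0.701, -0.659]
force: [-0.3, -0.0, -1.0]
grip_width: 0.508
[-0.29872161 -0.01267571 -1.02457242] [-0.14722177 -0.14894865  0.04641829]
shift cm [-0.18, 0.66, -0.07] rotvec [-0.001, -0.002, 0.003] rows>= 0.2
```

```bash
python3 -m inch '[-0.05,0.2,-0.05,0,0,0,-0.1,0.4,-0.05,0,0,0,-0.1,0.4,-0.05,0,0,0]' ; python3 -m inch '[-0.025,0.1,0,0,0,0,-0.025,0.1,0,0,0,0]'; python3 -m inch '[-0.025,0.1,0,0,0,0,-0.025,0.1,0,0,0,0]'
```

```text
time_s: 6.12
eef_pos: [493.2, -286.3, 98.1]
ee_rot: [-0.257, 0.089, 0.701, -0.659]
force: [-0.0, -0.9, -0.6]
grip_width: 0.507
time_s: 6.28
eef_pos: [493.3, -286.4, 97.3]
ee_rot: [-0.257, 0.089, 0.701, -0.659]
force: [-0.2, -0.4, 0.3]
grip_width: 0.509
time_s: 6.45
eef_pos: [493.2, -286.4, 96.2]
ee_rot: [-0.257, 0.089, 0.701, -0.659]
force: [-0.1, 0.3, -1.0]
grip_width: 0.504
```

```bash
python3 -m inch '[-0.025,0.1,0,0,0,0,-0.025,0.1,0,0,0,0]'
```

```text
time_s: 6.62
eef_pos: [493.2, -286.4, 95.1]
ee_rot: [-0.257, 0.089, 0.701, -0.659]
force: [-0.7, 0.3, -1.4]
grip_width: 0.505
```

```bash
python3 -m inch '[-0.025,0.1,0,0,0,0,-0.025,0.1,0,0,0,0]'; python3 -m inch '[0,0,0,0,0,0]'; python3 -m inch '[-0.025,0.1,0,0,0,0,-0.025,0.1,0,0,0,0]'; python3 -m inch '[0,0,0,0,0,0]'
```

```text
time_s: 6.78
eef_pos: [493.3, -286.4, 94.2]
ee_rot: [-0.257, 0.089, 0.701, -0.659]
force: [-0.1, -0.1, -0.4]
grip_width: 0.503
time_s: 6.87
eef_pos: [493.3, -286.4, 94.3]
ee_rot: [-0.257, 0.089, 0.701, -0.659]
force: [0.3, -0.1, -0.2]
grip_width: 0.509
time_s: 7.03
eef_pos: [493.3, -286.4, 93.3]
ee_rot: [-0.257, 0.089, 0.701, -0.659]
force: [0.7, 0.6, 1.9]
grip_width: 0.509
time_s: 7.12
eef_pos: [493.3, -286.5, 93.4]
ee_rot: [-0.257, 0.089, 0.701, -0.66]
force: [0.3, 0.2, 1.2]
grip_width: 0.505
```

Contact at z≈93.4: the force went from about −1 N to +1.5 N. Releasing gently.

```bash
python3 -m inch '[0,0,0,0,0,0,0,0,0,0,0,0,0,0,0,0,0,0]' -0.25; python3 - <<'E'
from h import *
from rig import ctrl
im=ctrl.capture('wrist');cv2.imwrite('pics/w5.png',im[:,:,::-1])
E
```

```text
time_s: 7.37
eef_pos: [493.2, -286.3, 93.1]
ee_rot: [-0.257, 0.089, 0.701, -0.659]
force: [-0.0, -0.1, 0.3]
grip_width: 0.627
```

View pics/w5.png

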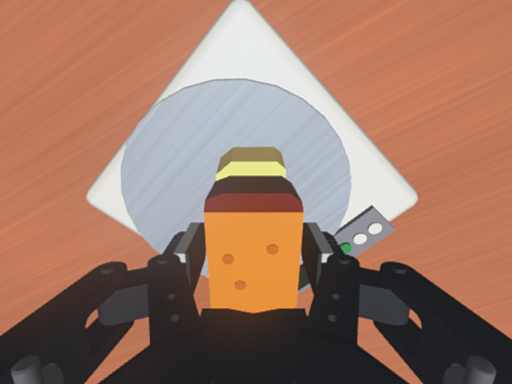

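Orange is released and lying on the heel: orange at (254,240), heel thin end (251,165). Withdrawing along the face normal, then shutting the fingers.

```bash
python3 -m inch '[0,-1,0,0,0,0,0,-3,0,0,0,0,0,-6,0,0,0,0,0,-9,0,0,0,0,0,-9,0,0,0,0,0,-9,0,0,0,0]'; python3 - <<'E'
from h import *
from rig import ctrl
s=ctrl.sense()
im=ctrl.capture('wrist');cv2.imwrite('pics/w6.png',im[:,:,::-1])
delta(s,frame(HY,7),(498,-289,130))
E
```

```text
time_s: 7.92
eef_pos: [513.2, -297.1, 182.3]
ee_rot: [-0.256, 0.09, 0.7, -0.66]
force: [-0.4, -0.1, 0.3]
grip_width: 0.623
shift cm [0.42, 5.49, -0.0] rotvec [-0.003, -0.002, 0.12] rows>= 1.3
```

View pics/w6.png

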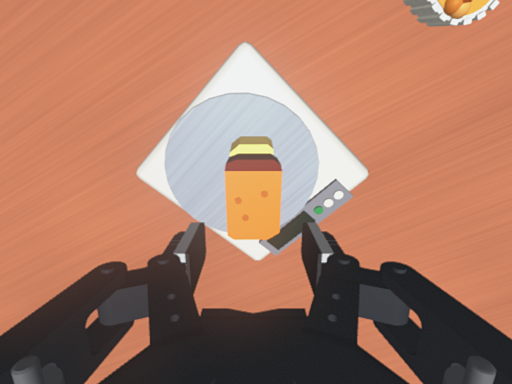

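```bash
cat >> h.py <<'E'
def pose(o,Rm,n): return hullv(n)@Rm.T+o
def draw(im,c,name,items,crop,k=4):
    im=im[:,:,::-1].copy();x0,y0,x1,y1=crop
    im=cv2.resize(im[y0:y1,x0:x1],None,fx=k,fy=k,interpolation=cv2.INTER_CUBIC)
    for V in items:
        u=(proj(V,c)-[x0,y0]+.5)*k
        for i in range(8):
            for a,b in((i,(i+1)%8),(8+i,8+(i+1)%8),(i,8+i)):
                cv2.line(im,tuple(np.round(u[a]*16).astype(int)),tuple(np.round(u[b]*16).astype(int)),(255,0,255),1,cv2.LINE_AA,4)
    cv2.imwrite(name,im)
def objR(yaw,tilt):  # object x at yaw(deg), rising by tilt(deg); z up
    return R.from_euler('z',yaw,degrees=True).as_matrix()@R.from_euler('y',-tilt,degrees=True).as_matrix()
E
python3 - <<'E'
from h import *
from rig import ctrl
im=cv2.imread('pics/w6.png')[:,:,::-1].copy();c=ctrl.get_calibration('wrist')
H=pose(HEEL-[0,0,.4],objR(HY,0),'heel');Ro=objR(HY-180,-14)
O=pose(HEEL+[0,0,32.6],Ro,'orange');print(Ro.round(3))
draw(im,c,'pics/f6.png',[H,O],(180,110,330,260))
E
```

```text
[[ 0.853  0.477  0.213]
 [-0.463  0.879 -0.115]
 [-0.242  0.     0.97 ]]
```

View pics/f6.png

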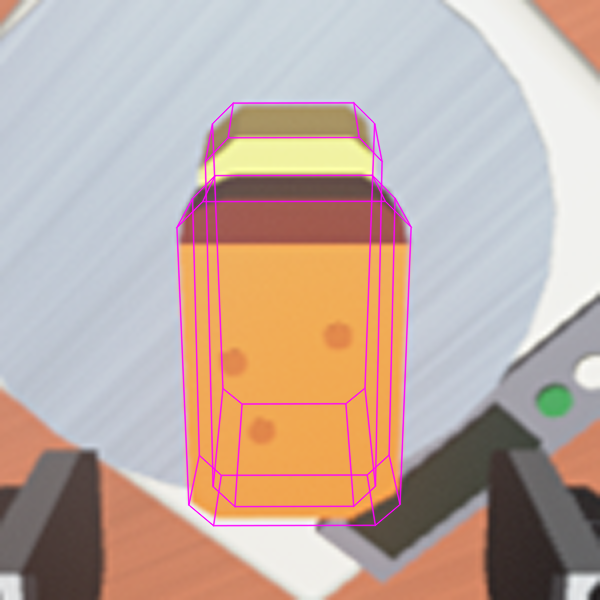

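Both offcuts lie within about 1–2 mm of the predicted overlay. Now the probe, with fingers shut.

```bash
python3 -m inch '[0.2,1.5,0,0,0,0.06,0.4,3,0,0,0,0.12,0.4,4.5,0,0,0,0.12,0.4,5.4,0,0,0,0.12,0.4,5.4,0,0,0,0.12,0.4,5.4,0,0,0,0.12,0.4,5.4,0,0,0,0.12]' 1; python3 - <<'E'
from h import *
from rig import ctrl
s=ctrl.sense();Rc,p=tool(s)
print(s['force'],(Rc.T@[0,0,-1]).round(3));delta(s,frame(HY,7),(498.5,-289,119.3))
E
```

```text
time_s: 8.55
eef_pos: [498.0, -289.0, 129.5]
ee_rot: [-0.217, 0.131, 0.694, -0.674]
force: [-0.3, 0.2, 0.3]
grip_width: 0.001
[-0.33599004  0.2404046   0.34664937] [-0.124  0.992 -0.002]
shift cm [-0.17, 1.01, -0.02] rotvec [-0.002, -0.002, 0.003] rows>= 0.2
```

```bash
python3 -m inch '[-0.1,0.4,0,0,0,0,-0.15,0.8,0,0,0,0,-0.15,0.8,0,0,0,0]'; for i in 1 2 3; do python3 -m inch '[-0.012,0.1,0,0,0,0,-0.012,0.1,0,0,0,0]' | grep -v rot; done
```

```text
time_s: 8.8
eef_pos: [497.9, -288.8, 120.2]
ee_rot: [-0.218, 0.131, 0.694, -0.674]
force: [-0.2, 0.5, -0.2]
grip_width: -0.002
time_s: 8.97
eef_pos: [498.0, -288.9, 119.9]
force: [-0.3, -0.3, 0.3]
grip_width: -0.001
time_s: 9.13
eef_pos: [498.1, -289.0, 119.0]
force: [0.3, 0.4, -0.7]
grip_width: 0.001
time_s: 9.3
eef_pos: [498.1, -289.0, 118.2]
force: [-0.2, 0.1, 1.4]
grip_width: 0.003
```

```bash
python3 -m inch '[-0.012,0.1,0,0,0,0,-0.012,0.1,0,0,0,0]' ; python3 -m inch '[0,0,0,0,0,0]';python3 - <<'E'
from h import *
from rig import ctrl
im=ctrl.capture('wrist');cv2.imwrite('pics/w7.png',im[:,:,::-1])
s=ctrl.sense();print(s['force'],s['wrist_torque'])
E
```

```text
time_s: 9.47
eef_pos: [498.1, -289.0, 117.2]
ee_rot: [-0.217, 0.131, 0.694, -0.674]
force: [-0.2, 0.2, 4.5]
grip_width: 0.001
time_s: 9.55
eef_pos: [498.1, -289.0, 117.3]
ee_rot: [-0.217, 0.131, 0.694, -0.674]
force: [0.2, 0.7, 4.2]
grip_width: -0.0
[0.121041   1.29279425 4.40072672] [0.07801747 0.05750091 0.04852544]
```

View pics/w7.png

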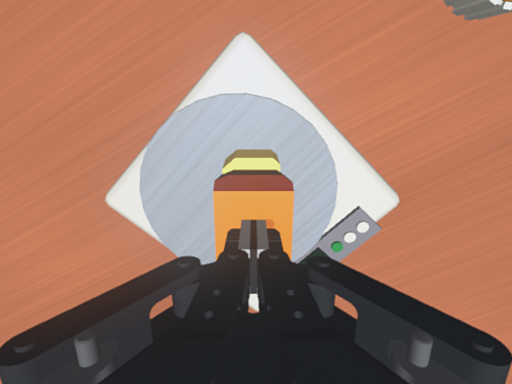

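Press of 4.4 N at the middle of the top: the force rose steadily, about 3 N per mm, as expected from the springy pan, and nothing shifted in the picture. Retracting and checking.

```bash
python3 -m inch '[0,-1,0,0,0,0,0,-4,0,0,0,0,0,-8,0,0,0,0,0,-8,0,0,0,0,0,-8,0,0,0,0]' -1; python3 - <<'E'
from h import *
from rig import ctrl
s=ctrl.sense();c=ctrl.get_calibration('wrist')
im=ctrl.capture('wrist')
H=pose(HEEL-[0,0,.4],objR(HY,0),'heel');Ro=objR(HY-180,-14)
O=pose(HEEL+[0,0,32.6],Ro,'orange')
draw(im,c,'pics/f8.png',[H,O],(180,110,330,260))
viewpose(s,c,(460,266,15),138,230);print(s['force'])
E
```

```text
time_s: 10.02
eef_pos: [507.6, -294.1, 198.5]
ee_rot: [-0.216, 0.132, 0.693, -0.674]
force: [-0.4, 0.4, -1.4]
grip_width: 0.708
shift cm [30.2, 13.98, -47.1] rotvec [-0.017, 0.234, 0.12] rows>= 13.8
tcp [454.6 270.8  94.7]
[-0.41672     0.36905658 -1.39639022]
```

View pics/f8.png

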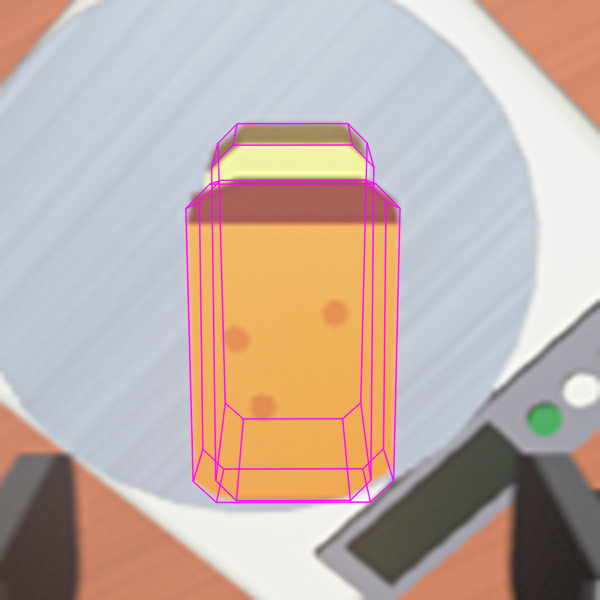

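Orange sits unchanged. Going to white.

```bash
python3 -m inch '[2.1,0.3,-3.3,0,0.015,0.01,4.2,0.6,-6.6,0,0.03,0.02,6.3,1,-10,0,0.05,0.03,8.4,1.5,-13.3,0,0.07,0.04,10.6,2,-16.6,0,0.09,0.05,12.8,2.8,-20,0,0.11,0.06,15,3.6,-23.3,0,0.13,0.07,17,4.6,-26.6,0,0.15,0.08]' -1; python3 - <<'E'
from h import *
from rig import ctrl
s=ctrl.sense();c=ctrl.get_calibration('wrist')
viewpose(s,c,(460,266,15),138,230)
E
```

```text
time_s: 10.73
eef_pos: [479.5, 25.4, 170.4]
ee_rot: [0.242, -0.209, -0.67, 0.67]
force: [0.7, 0.6, 0.8]
grip_width: 1.002
shift cm [16.48, 8.03, -18.13] rotvec [-0.017, 0.083, 0.044] rows>= 6.2
tcp [454.5 270.6  94.8]
```

```bash
python3 -m inch '[2.6,0.8,-2.8,0,0.015,0.01,5.3,1.8,-5.8,0,0.03,0.02,8,3,-8.8,0,0.04,0.025,10.7,4.3,-11.8,0,0.055,0.03,13.4,5.7,-14.8,0,0.07,0.04,16,7,-17.8,0,0.083,0.044,16.4,7.2,-18.1,0,0.083,0.044,16.4,7.2,-18.1,0,0.083,0.044]' -1;  python3 -m inch '[0,0,0,0,0,0,0,0,0,0,0,0]'; python3 - <<'E'
from h import *
from rig import ctrl
s=ctrl.sense();c=ctrl.get_calibration('wrist');print(s['joints'].round(2))
im=ctrl.capture('wrist');cv2.imwrite('pics/w9.png',im[:,:,::-1])
E
```

```text
time_s: 11.4
eef_pos: [454.5, 269.3, 101.9]
ee_rot: [0.254, -0.249, -0.654, 0.667]
force: [-0.5, -0.1, -0.2]
grip_width: 0.999
time_s: 11.57
eef_pos: [456.7, 266.5, 104.0]
ee_rot: [0.255, -0.251, -0.654, 0.666]
force: [-0.1, 0.3, -0.4]
grip_width: 0.999
[ 0.31  0.46  1.64 -0.01  1.06  2.62]
```

View pics/w9.png

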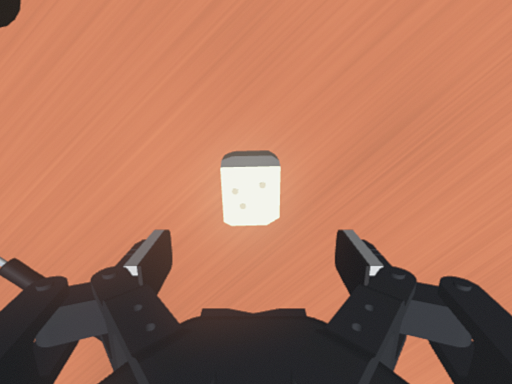

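White is at (250,188), rind on the upper edge (250,158). The spatula handle end shows at lower left (30,280), so I'll check its clearance from the finger.

```bash
python3 - <<'E'
from h import *
from rig import ctrl
im=cv2.imread('pics/w9.png')[:,:,::-1].copy();c=ctrl.get_calibration('wrist');s=ctrl.sense()
lab=cv2.cvtColor(im,cv2.COLOR_RGB2LAB).astype(float)
bg=np.median(np.r_[lab[110:140,190:320].reshape(-1,3),lab[110:240,180:205].reshape(-1,3),lab[110:240,295:320].reshape(-1,3)],0)
d=np.linalg.norm(lab-bg,axis=2);m=(d>22).astype(np.uint8);v,u=np.mgrid[:384,:512];m[(u<200)|(u>310)|(v<120)|(v>240)]=0
p,e=fitm(m,c,'white',(250,188),[460,266,np.radians(-42)],65);print(p,np.degrees(p[2]),e)
save(im,c,'pics/fw.png',[('white',p,0)],(180,110,330,250))
Rc,pc=tool(s)
for uv in((38,290),(30,265),(0,262)):
    q=ray(uv,c,15);print(q.round(0),(Rc.T@(q-pc)).round(0))
delta(s,Rdown(np.degrees(p[2])+180),(p[0],p[1],4))
E
```

```text
[461.1985919  264.70184322  -0.71930978] -41.213414621835014 0.03253632411360741
[523. 484.  15.] [  96.   86. -207.]
[544. 467.  15.] [  69.   86. -209.]
[565. 485.  15.] [  66.   85. -236.]
shift cm [-0.42, 10.02, -0.32] rotvec [-0.017, -0.014, -0.002] rows>= 2.4
```

View pics/fw.png

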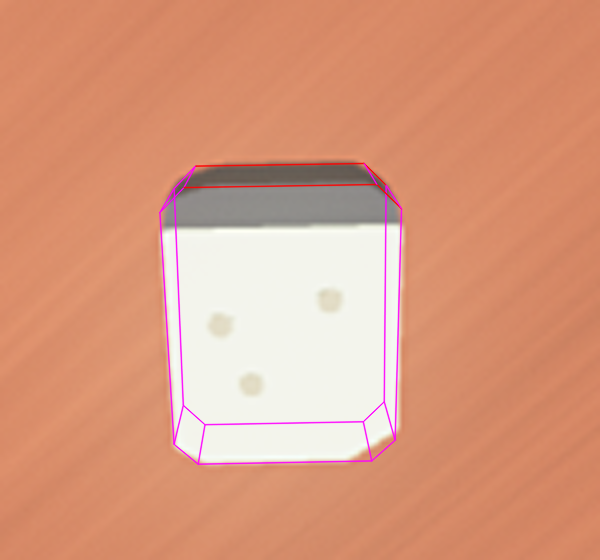

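The spatula is about 200 mm off to the side. Descend and grip.

```bash
python3 -m inch '[-0.42,3,-0.32,-0.017,-0.014,0,-0.42,6,-0.32,-0.017,-0.014,0,-0.42,9,-0.32,-0.017,-0.014,0,-0.42,10,-0.32,-0.017,-0.014,0,-0.42,10,-0.32,-0.017,-0.014,0,-0.42,10,-0.32,-0.017,-0.014,0]' && python3 -m inch '[0,0,0,0,0,0,0,0,0,0,0,0,0,0,0,0,0,0,0,0,0,0,0,0,0,0,0,0,0,0,0,0,0,0,0,0]' 1 40; python3 - <<'E'
from h import *
from rig import ctrl
s=ctrl.sense();Rc,p=tool(s);print(Rc.round(3))
im=ctrl.capture('wrist');cv2.imwrite('pics/w10.png',im[:,:,::-1])
E
```

```text
time_s: 12.12
eef_pos: [461.5, 265.6, 4.9]
ee_rot: [-0.248, 0.249, 0.662, -0.662]
force: [0.2, 0.8, -0.4]
grip_width: 0.999
time_s: 12.62
eef_pos: [461.3, 266.2, 5.2]
ee_rot: [-0.247, 0.249, 0.662, -0.662]
force: [-0.4, -1.3, 7.2]
grip_width: 0.553
[[-0.754  0.003 -0.657]
 [ 0.657 -0.    -0.754]
 [-0.002 -1.    -0.002]]
```

View pics/w10.png

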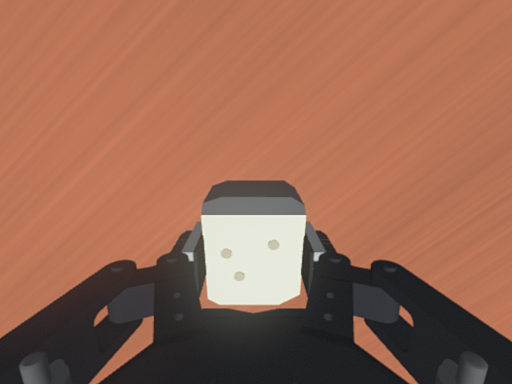

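```bash
cat >> h.py <<'E'
def top2(): return HEEL+[0,0,32.6]+30*(-frame(HY,14)[:,1])
E
python3 - <<'E'
from h import *
from rig import ctrl
s=ctrl.sense();Rt=frame(HY,7);n=-Rt[:,1];print(top2())
delta(s,Rt,top2()+n*5.2+[0,0,35])
E
```

```text
[ 498.57815305 -288.96305455  119.30887179]
shift cm [-39.39, -15.41, 39.36] rotvec [0.015, -0.219, -0.124] rows>= 13.9
```

```bash
python3 -m inch '[0,-3,0,0,0,0,0,-7,0,0,0,0,-1.5,-11,1.5,0,0,0,-4.2,-14,4.2,0,-0.02,-0.01,-7,-16,7,0,-0.04,-0.02,-9.9,-17,9.9,0,-0.06,-0.03,-12.8,-17.5,12.8,0,-0.08,-0.04,-15.6,-17.5,15.6,0,-0.1,-0.05]'; python3 - <<'E'
from h import *
from rig import ctrl
s=ctrl.sense();Rt=frame(HY,7);n=-Rt[:,1]
delta(s,Rt,top2()+n*5.2+[0,0,35])
E
```

```text
time_s: 13.33
eef_pos: [475.0, 54.5, 180.7]
ee_rot: [-0.229, 0.199, 0.68, -0.667]
force: [1.2, 0.2, -0.7]
grip_width: 0.553
shift cm [-21.88, 0.99, 26.69] rotvec [0.014, -0.117, -0.076] rows>= 8.3
```

```bash
python3 -m inch '[-2.5,0,3.1,0,-0.015,-0.01,-5.1,0,6.2,0,-0.03,-0.02,-7.7,0,9.4,0,-0.045,-0.03,-10.3,0,12.5,0.005,-0.06,-0.04,-12.9,0.2,15.7,0.01,-0.075,-0.05,-15.4,0.4,18.8,0.01,-0.09,-0.06,-18,0.6,22,0.01,-0.1,-0.07,-20.3,0.8,24.8,0.014,-0.117,-0.076]'; python3 -m inch '[0,0,0,0,0,0]'; python3 - <<'E'
from h import *
from rig import ctrl
s=ctrl.sense();Rt=frame(HY,7);n=-Rt[:,1]
delta(s,Rt,top2()+n*5.2+[0,0,35])
E
```

```text
time_s: 14.0
eef_pos: [496.0, -265.8, 160.3]
ee_rot: [-0.217, 0.132, 0.694, -0.673]
force: [-0.1, 0.9, 0.0]
grip_width: 0.554
time_s: 14.08
eef_pos: [495.8, -268.8, 159.3]
ee_rot: [-0.219, 0.133, 0.694, -0.673]
force: [0.6, 0.1, -0.9]
grip_width: 0.551
shift cm [-1.27, -0.17, 1.63] rotvec [-0.002, -0.006, 0.002] rows>= 0.5
```

```bash
python3 -m inch '[-1.27,-0.15,1.6,0,-0.006,0,-1.27,-0.15,1.6,0,-0.006,0,-1.27,-0.15,1.6,0,-0.006,0,-1.27,-0.15,1.6,0,-0.006,0]'; python3 - <<'E'
from h import *
from rig import ctrl
s=ctrl.sense();c=ctrl.get_calibration('wrist');Rt=frame(HY,7);n=-Rt[:,1]
print(s['force'],(tool(s)[0].T@[0,0,-1]).round(3));delta(s,Rt,top2()+n*5.2)
im=ctrl.capture('wrist')
H=pose(HEEL-[0,0,.4],objR(HY,0),'heel');O=pose(HEEL+[0,0,32.6],objR(HY-180,-14),'orange')
draw(im,c,'pics/f11.png',[H,O],(130,60,380,310),2.4)
E
```

```text
time_s: 14.42
eef_pos: [499.9, -282.4, 160.2]
ee_rot: [-0.215, 0.13, 0.695, -0.674]
force: [-0.7, -0.0, -0.9]
grip_width: 0.553
[-0.66870812 -0.01238381 -0.87658726] [-0.124  0.992 -0.   ]
shift cm [-0.7, 3.52, 0.64] rotvec [-0.001, 0.004, 0.003] rows>= 0.9
```

View pics/f11.png

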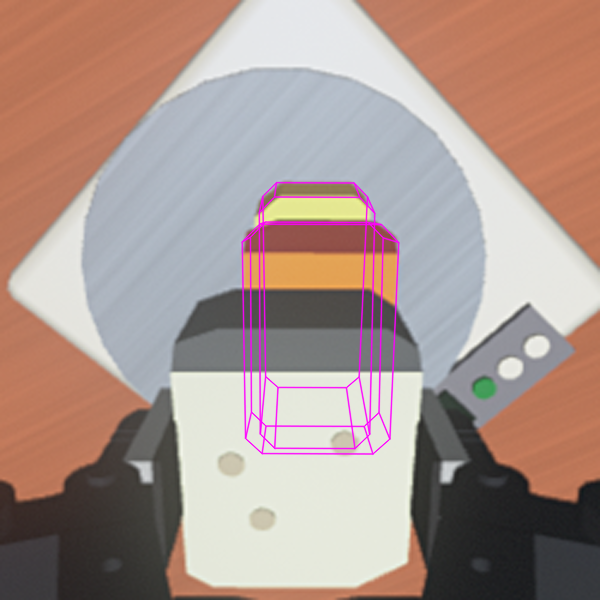

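```bash
python3 -m inch '[-0.4,0.7,0.6,0,0.004,0,-0.5,1.5,0.6,0,0.004,0,-0.57,2.3,0.6,0,0.004,0,-0.62,2.9,0.6,0,0.004,0,-0.62,2.9,0.6,0,0.004,0,-0.62,2.9,0.6,0,0.004,0]'; python3 - <<'E'
from h import *
from rig import ctrl
s=ctrl.sense();Rt=frame(HY,7);n=-Rt[:,1]
delta(s,Rt,top2()+n*5.2)
E
```

```text
time_s: 14.97
eef_pos: [499.2, -289.6, 130.1]
ee_rot: [-0.217, 0.131, 0.695, -0.673]
force: [0.4, 1.0, -0.5]
grip_width: 0.553
shift cm [-0.05, 0.56, -0.03] rotvec [-0.001, -0.0, 0.003] rows>= 0.1
```

```bash
python3 -m inch '[-0.02,0.2,0,0,0,0,-0.05,0.4,0,0,0,0,-0.05,0.4,0,0,0,0]'; for i in 1 2 3 ; do python3 -m inch '[-0.012,0.1,0,0,0,0,-0.012,0.1,0,0,0,0]' | grep -v rot; done
```

```text
time_s: 15.22
eef_pos: [499.3, -289.8, 126.3]
ee_rot: [-0.217, 0.131, 0.695, -0.673]
force: [0.4, -0.2, -2.1]
grip_width: 0.55
time_s: 15.38
eef_pos: [499.3, -289.8, 125.4]
force: [0.0, -0.5, -1.0]
grip_width: 0.556
time_s: 15.55
eef_pos: [499.3, -289.8, 124.4]
force: [-0.6, 0.7, -1.1]
grip_width: 0.553
time_s: 15.72
eef_pos: [499.3, -289.9, 123.5]
force: [1.1, 0.1, 1.4]
grip_width: 0.555
```

```bash
python3 -m inch '[-0.004,0.03,0,0,0,0,-0.004,0.03,0,0,0,0]'; python3 -m inch '[0,0,0,0,0,0]'|grep force
```

```text
time_s: 15.88
eef_pos: [499.4, -289.9, 123.4]
ee_rot: [-0.216, 0.131, 0.695, -0.674]
force: [0.5, 0.8, 1.5]
grip_width: 0.551
force: [-1.2, 0.8, 1.4]
```

Contact at about 2.5 N net. Release to width ≈0.67.

```bash
python3 -m inch '[0,0,0,0,0,0,0,0,0,0,0,0,0,0,0,0,0,0]' -0.34; python3 -m inch '[0,-1,0,0,0,0,0,-3,0,0,0,0,0,-6,0,0,0,0,0,-9,0,0,0,0,0,-9,0,0,0,0,0,-9,0,0,0,0]'; python3 - <<'E'
from h import *
from rig import ctrl
s=ctrl.sense();c=ctrl.get_calibration('wrist')
im=ctrl.capture('wrist')
H=pose(HEEL-[0,0,.8],objR(HY,0),'heel');O=pose(HEEL+[0,0,32.2],objR(HY-180,-14),'orange');W=pose(top2()-[0,0,.8],objR(HY-180,-7),'white')
draw(im,c,'pics/f12.png',[H,O,W],(150,80,350,280),3)
t3=top2()-[0,0,.8]+28*(-frame(HY,7)[:,1]);print(t3)
delta(s,frame(HY,0),t3+[0,0,12])
im=ctrl.capture('scene');cv2.imwrite('pics/s12.png',cv2.resize(im[120:290,60:260,::-1],None,fx=3.5,fy=3.5))
E
```

```text
time_s: 16.22
eef_pos: [499.3, -289.8, 123.1]
ee_rot: [-0.217, 0.131, 0.695, -0.673]
force: [-0.2, 0.0, 0.2]
grip_width: 0.674
time_s: 16.72
eef_pos: [509.7, -295.5, 214.4]
ee_rot: [-0.215, 0.132, 0.694, -0.674]
force: [0.4, -0.1, -0.5]
grip_width: 0.671
[ 501.57697726 -290.59128325  146.30016403]
shift cm [0.26, 5.69, -0.05] rotvec [-0.002, -0.0, 0.121] rows>= 1.4
```

View pics/f12.png

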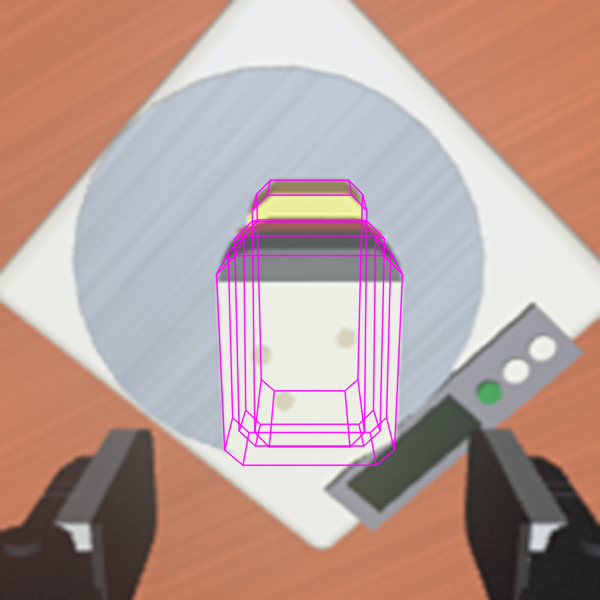

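View pics/s12.png

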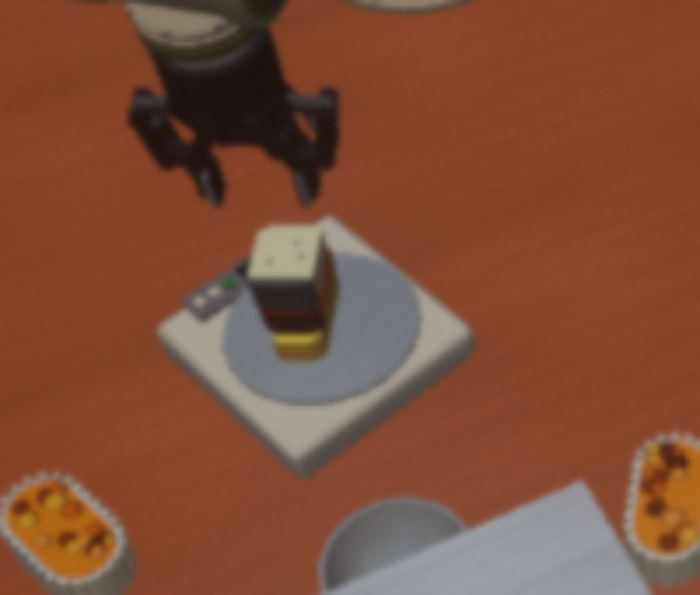

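The white lies on top, with the overlay matching to within 1–2 mm, all rinds toward yellow's thin end and the stack upright. Probe white with shut fingers and a vertical tool.

```bash
python3 -m inch '[0.1,1.5,0,0,0,0.06,0.26,3,0,0,0,0.121,0.26,4.5,0,0,0,0.121,0.26,5.6,0,0,0,0.121,0.26,5.6,0,0,0,0.121,0.26,5.6,0,0,0,0.121,0.26,5.6,0,0,0,0.121]' 1; python3 - <<'E'
from h import *
from rig import ctrl
s=ctrl.sense();Rc,p=tool(s)
print(s['force'],(Rc.T@[0,0,-1]).round(3));delta(s,frame(HY,0),(501.6,-290.6,146.3))
E
```

```text
time_s: 17.4
eef_pos: [500.9, -290.7, 157.5]
ee_rot: [0.175, -0.173, -0.685, 0.685]
force: [0.1, -0.1, 0.4]
grip_width: 0.004
[ 0.07894125 -0.05059541  0.38372258] [-0.003  1.    -0.001]
shift cm [-0.06, 1.12, -0.04] rotvec [-0.001, -0.0, 0.003] rows>= 0.3
```

```bash
python3 -m inch '[0,0.4,0,0,0,0,0,0.8,0,0,0,0,0,0.8,0,0,0,0]'; for i in 1 2 3; do python3 -m inch '[0,0.1,0,0,0,0,0,0.1,0,0,0,0]' | grep -v rot; done
```

```text
time_s: 17.65
eef_pos: [500.5, -290.4, 148.5]
ee_rot: [-0.176, 0.172, 0.686, -0.685]
force: [-0.4, -0.5, -0.1]
grip_width: 0.001
time_s: 17.82
eef_pos: [500.7, -290.6, 148.1]
force: [-0.1, 0.8, -0.1]
grip_width: -0.001
time_s: 17.98
eef_pos: [500.7, -290.6, 147.2]
force: [-0.7, -0.3, -0.1]
grip_width: -0.001
time_s: 18.15
eef_pos: [500.8, -290.6, 146.2]
force: [0.2, -0.4, 0.9]
grip_width: 0.003
```

```bash
python3 -m inch '[0,0.1,0,0,0,0,0,0.1,0,0,0,0]'; python3 -m inch '[0,0,0,0,0,0]'|grep -v rot
```

```text
time_s: 18.32
eef_pos: [500.8, -290.6, 145.4]
ee_rot: [0.175, -0.173, -0.685, 0.685]
force: [-1.3, -0.1, 2.8]
grip_width: -0.001
time_s: 18.4
eef_pos: [500.8, -290.7, 145.5]
force: [-1.5, 1.0, 2.4]
grip_width: 0.003
```

```bash
python3 -m inch '[0,0.05,0,0,0,0,0,0.05,0,0,0,0]'|grep -v rot; python3 -m inch '[0,0,0,0,0,0]'|grep -v rot; python3 -m inch '[0,-1,0,0,0,0,0,-4,0,0,0,0,0,-8,0,0,0,0,0,-12,0,0,0,0,0,-12,0,0,0,0,0,-12,0,0,0,0]' -1; python3 - <<'E'
from h import *
from rig import ctrl
s=ctrl.sense();c=ctrl.get_calibration('wrist')
im=ctrl.capture('wrist')
H=pose(HEEL-[0,0,.8],objR(HY,0),'heel');O=pose(HEEL+[0,0,32.2],objR(HY-180,-14),'orange');W=pose(top2()-[0,0,.8],objR(HY-180,-7),'white')
draw(im,c,'pics/f13.png',[H,O,W],(150,80,350,280),3)
im=ctrl.capture('scene');c2=ctrl.get_calibration('scene');cv2.imwrite('pics/s13.png',im[:,:,::-1])
draw(im,c2,'pics/fs13.png',[H,O,W],(100,150,200,250),6)
im=ctrl.capture('top');cv2.imwrite('pics/t13.png',im[:,:,::-1])
E
```

```text
time_s: 18.57
eef_pos: [500.8, -290.7, 144.9]
force: [-0.3, -0.3, 3.9]
grip_width: -0.002
time_s: 18.65
eef_pos: [500.8, -290.6, 145.0]
force: [-0.5, -0.6, 4.0]
grip_width: 0.002
time_s: 19.15
eef_pos: [501.6, -291.0, 267.1]
ee_rot: [0.174, -0.174, -0.685, 0.686]
force: [-0.2, 0.3, -0.5]
grip_width: 0.844
```

View pics/f13.png

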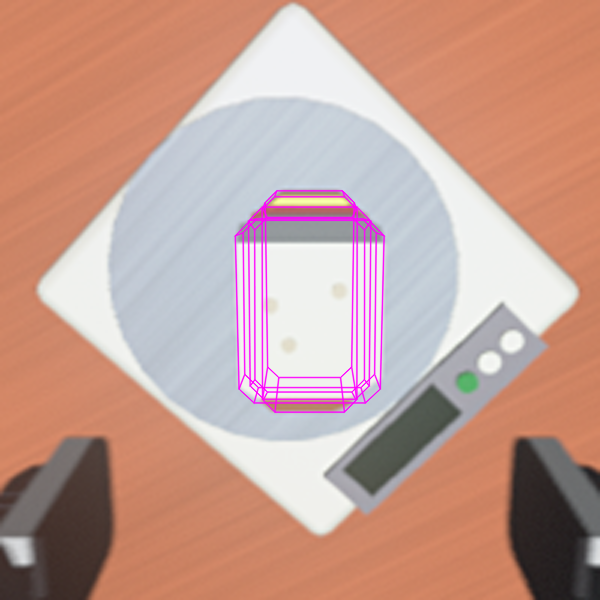

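View pics/fs13.png

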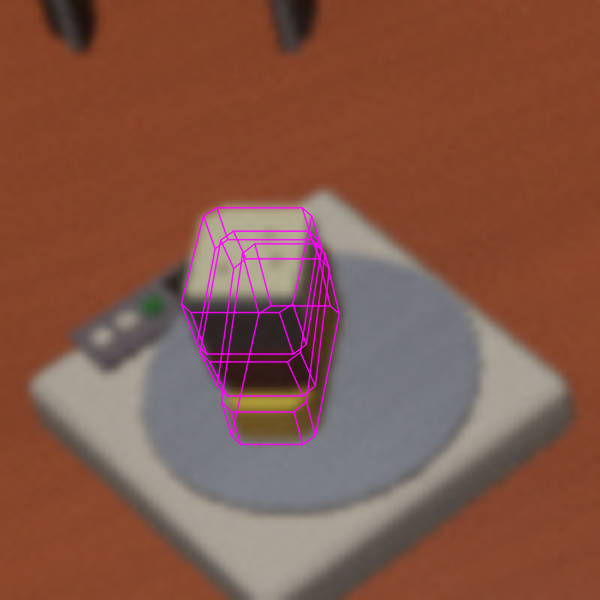

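View pics/t13.png

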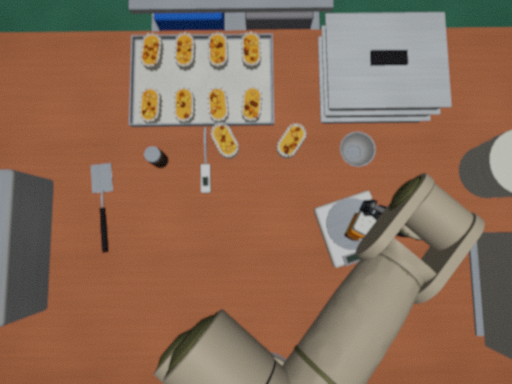

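The stack matches the expected pose in both the wrist and scene views, with the top level. In the top view the visible bystanders are where they started. Handing in.

```bash
python3 -m inch '[0,0,0,0,0,0,0,0,0,0,0,0,0,0,0,0,0,0,0,0,0,0,0,0]'; python3 -c "
from rig import ctrl
print(ctrl.finish_job())"
```

```text
time_s: 19.63
eef_pos: [501.1, -290.6, 264.3]
ee_rot: [-0.176, 0.173, 0.685, -0.685]
force: [0.6, 0.3, -0.5]
grip_width: 1.002
the job is handed in; nothing more can be done
None
```

The orange and then the white offcut are stacked on the yellow one, both with their rind ends over yellow's thin end. The job was handed in at about 19.6 s, with the gripper open and clear above the stack.

- **Placing:** I lowered each offcut in small steps until about 2.5 N of contact, then let go.
- **Probing:** I pressed the middle of each top with the shut fingertips, at about 4.4 N on orange and 4.0 N on white. Force rose steadily against the springy pan, and neither offcut had shifted in the pictures afterwards.
- **Final pictures:** The wrist and scene views match the expected stack with a level top to within about 1–2 mm. That includes a small sideways difference of about 1.5 mm at the yellow offcut, within the camera calibration error. I judged the level from this overlay and did not measure the angle separately.
- **Bystanders:** The jar, bowl, spatula, thermometer and the two visible gratins look unmoved in the final top view. The right-hand gratin (case_c) was hidden under the arm there. It was clear of the work in an earlier wrist view, and no contact was registered.

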